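# Find the socket that fits and nip up the stake holder's nut

## Task

The stake holder's hold-down nut at the end farther from the mushroom stake needs nipping up: try the sockets on that nut until you have the one that fits, press it fully home and turn the nut clockwise by a sixth of a turn (60 degrees). Finish still gripping that socket, fully home on the nut; any socket that turns out too small or too loose goes back upright in the wooden tray, and the other nut and everything else on the bench stay as they are.

Things in the scene. Friction and masses are not known exactly. Their poses are not given: they have to be found in the camera images.
- stake_holder: Dark cast plate fixed to the bench, 85 (x) by 230 (y) by 22 mm thick, at any yaw. 12 mm studs at y = +85 and -85 mm, ends 39 mm above the bench, each with a washer (32 mm dia, top 24.5 mm above the bench) and a hex nut. A steel mushroom stake (head 43 mm dia, top 52 mm above the bench) stands in it at y = -28 mm. Origin: underside centre.
- work_stud (a point): The stud whose nut is to be turned, at the plate's +y end, farther from the mushroom stake: point on the stud's axis at the top face of its washer, 24.5 mm above the bench.
- nut_a_top (a point): Centre of the top face of a steel hex nut on one of the two studs. The nuts do not match: one is 18 mm across flats (20.8 over corners), the other 22 (25.4); which sits on which stud differs. 11 mm tall: a socket fully home rests its rim on the washer, 11 mm below this point. Flats face local x and every 60 deg; turns with the nut.
- nut_b_top (a point): Centre of the top face of a steel hex nut on one of the two studs. The nuts do not match: one is 18 mm across flats (20.8 over corners), the other 22 (25.4); which sits on which stud differs. 11 mm tall: a socket fully home rests its rim on the washer, 11 mm below this point. Flats face local x and every 60 deg; turns with the nut.
- nut_a (a joint): Angle of nut_a about its stud, rad: 0 at the start, growing clockwise seen from above (tightening). It stays where it is left; about 0.3 N m of friction to turn it; no height change. A fitting socket has about 0.2 rad of slack before the nut follows; one too big turns without moving it.
- nut_b (a joint): Angle of nut_b about its stud, rad: 0 at the start, growing clockwise seen from above (tightening). It stays where it is left; about 0.3 N m of friction to turn it; no height change. A fitting socket has about 0.2 rad of slack before the nut follows; one too big turns without moving it.
- tray: Shallow wooden tray fixed to the bench, 110 (x) by 255 (y) by 16 mm high, walls 8 mm thick, inner floor 8 mm above the bench; the sockets stand in it in a row along y, about 77 mm apart. Origin: centre of the underside.
- socket_1: One of 3 unmarked sockets alike outside: round body 38 mm dia, 34 tall, standing mouth down, under a hex drive adapter 22 mm across flats, 34 tall (68 overall), to grip. Hex mouth 26 mm deep, 1.5 mm lead-in flare; the 3 mouths are 18.8, 22.8 and 27 mm across flats, which is which is found only by trying. Origin: underside centre; flats of mouth and adapter face local x and every 60 deg. 0.24 kg.
- socket_2: Another of the 3 sockets alike outside, same shape, sizes, origin and axes as socket_1; which of the 3 mouth sizes it has is found only by trying.
- socket_3: Another of the 3 sockets alike outside, same shape, sizes, origin and axes as socket_1; which of the 3 mouth sizes it has is found only by trying.
- wax_block: Dark block of carving wax 42 by 50 by 18 mm with a round hole, loose on the bench, not to be disturbed. Origin: centre of the underside.
- ring_mandrel: Tapered steel ring mandrel with a wooden handle, 331 mm long, 27 mm thick at most, lying along its x axis, not to be disturbed. Origin: under its middle.
- hammer: Small hammer lying on the bench, not to be disturbed. Origin: under its middle.
There are look-alikes about, which are no part of the job. There is more than one size of the stake_holder; the one meant has the size given above.

How it is judged:
On the way, in this order (a step that is already met when the one before it is completed fails the run):
1. a socket is fully home on the nut of the work stud (((z of socket_1 in the frame of work_stud below 0.0035 m and horizontal distance between socket_1 and work_stud below 0.003 m and angle between socket_1's own z axis and vertical below 0.08 rad) or (z of socket_2 in the frame of work_stud below 0.0035 m and horizontal distance between socket_2 and work_stud below 0.003 m and angle between socket_2's own z axis and vertical below 0.08 rad) or (z of socket_3 in the frame of work_stud below 0.0035 m and horizontal distance between socket_3 and work_stud below 0.003 m and angle between socket_3's own z axis and vertical below 0.08 rad))), for 0.1 s.
2. with a socket home on it, that nut has been turned clockwise (((z of socket_1 in the frame of work_stud below 0.0035 m and horizontal distance between socket_1 and work_stud below 0.003 m and angle between socket_1's own z axis and vertical below 0.08 rad) or (z of socket_2 in the frame of work_stud below 0.0035 m and horizontal distance between socket_2 and work_stud below 0.003 m and angle between socket_2's own z axis and vertical below 0.08 rad) or (z of socket_3 in the frame of work_stud below 0.0035 m and horizontal distance between socket_3 and work_stud below 0.003 m and angle between socket_3's own z axis and vertical below 0.08 rad)) and ((horizontal distance between nut_a_top and work_stud below 0.01 m and value of joint nut_a above 0.65 rad) or (horizontal distance between nut_b_top and work_stud below 0.01 m and value of joint nut_b above 0.65 rad))), for 0.1 s.
At the end, for the whole second after the job is handed in: Socket gripped (over 3 N), upright, within 3 mm of the work stud's axis, rim within 3.5 mm of its washer; that nut turned clockwise 37 to 80 degrees (0.65 to 1.4 rad) in all; the other two sockets upright on the floor of the tray (((horizontal distance between nut_a_top and work_stud below 0.01 m and value of joint nut_a between 0.65 and 1.4 rad) or (horizontal distance between nut_b_top and work_stud below 0.01 m and value of joint nut_b between 0.65 and 1.4 rad)) and ((z of socket_1 in the frame of work_stud below 0.0035 m and horizontal distance between socket_1 and work_stud below 0.003 m and angle between socket_1's own z axis and vertical below 0.08 rad and contact force between the fingers and socket_1 above 3 N and z of each of socket_2, socket_3 in the frame of tray below 0.011 m and x of socket_2 in the frame of tray between -0.05 and 0.05 m and y of socket_2 in the frame of tray between -0.123 and 0.123 m and angle between each of socket_2, socket_3's own z axis and vertical below 0.15 rad and x of socket_3 in the frame of tray between -0.05 and 0.05 m and y of socket_3 in the frame of tray between -0.123 and 0.123 m) or (z of socket_2 in the frame of work_stud below 0.0035 m and horizontal distance between socket_2 and work_stud below 0.003 m and angle between socket_2's own z axis and vertical below 0.08 rad and contact force between the fingers and socket_2 above 3 N and z of each of socket_1, socket_3 in the frame of tray below 0.011 m and x of socket_1 in the frame of tray between -0.05 and 0.05 m and y of socket_1 in the frame of tray between -0.123 and 0.123 m and angle between each of socket_1, socket_3's own z axis and vertical below 0.15 rad and x of socket_3 in the frame of tray between -0.05 and 0.05 m and y of socket_3 in the frame of tray between -0.123 and 0.123 m) or (z of socket_3 in the frame of work_stud below 0.0035 m and horizontal distance between socket_3 and work_stud below 0.003 m and angle between socket_3's own z axis and vertical below 0.08 rad and contact force between the fingers and socket_3 above 3 N and z of each of socket_1, socket_2 in the frame of tray below 0.011 m and x of socket_1 in the frame of tray between -0.05 and 0.05 m and y of socket_1 in the frame of tray between -0.123 and 0.123 m and angle between each of socket_1, socket_2's own z axis and vertical below 0.15 rad and x of socket_2 in the frame of tray between -0.05 and 0.05 m and y of socket_2 in the frame of tray between -0.123 and 0.123 m))); the arm keeps its last pose, push and grip.
It fails at once if the other nut is turned by more than 0.25 rad ((horizontal distance between nut_a_top and work_stud above 0.05 m and (value of joint nut_a above 0.25 rad or value of joint nut_a below -0.25 rad)) or (horizontal distance between nut_b_top and work_stud above 0.05 m and (value of joint nut_b above 0.25 rad or value of joint nut_b below -0.25 rad))).
It fails at once if the wax block, ring mandrel or hammer is shifted by more than 3 cm (distance of any of wax_block, ring_mandrel, hammer from where it was at the start of the episode above 0.03 m).
It also fails if it takes over 72 s, if anything falls off the work surface, if the arm or the gripper's body presses on something with over 40 N, if the wrist force passes 120 N, or if a joint passes its speed limit or range.

## Robot

A 6-joint arm with a two-finger parallel gripper is mounted at the origin on the work surface. World frame = base frame: x ahead of the robot, y to its left, z up, the work surface at z = 0. Lengths are in m, angles in rad, forces in N, time in s.
With the tool pointing down it reaches from about 0.35 to 0.775 m from the base axis. Payload 5.5 kg.
Tool frame: the origin (TCP) lies at the very end of the fingers, on their centre line; the grasp point (between the pads) lies 19 mm behind it (env.grip_point_offset is the distance from the TCP to the grasp point, in m); z points along the fingers, y is the line along which they close (so a half turn about z gives the same grasp; the last joint's range is limited). The gripper opens to 85 mm and grips with 20 to 120 N. Pads are 22 mm wide; open, the fingers measure 114 mm over their backs; the gripper's body (76 mm by 85 mm) begins 54 mm behind the grasp point. The pads swing forward as they close: fully open they stand 13 mm farther back than shut.
Start: joints at [1.023, 0.313, 0.046, 1.304, 0, 1.431], TCP at [0.228, 0.528, 0.231] pointing down, gripper open.
Joint ranges: [-2.76, 2.76], [-0.86, 1.69], [-1.03, 1.26], [-2.2, 2.34], [-1.47, 1.5], [-3.14, 3.14]. Speed limits (rad/s): [2.57, 2.57, 3.14, 3.14, 3.14, 3.14].

## Interface

Orientations are given as a unit quaternion [w, x, y, z].
In Python, from workcell import sensors, imaging, workorder, env gives the robot as it stands.
- The arm moves only by the shell command python3 -m handwheel 'ROWS' [FORCE]. ROWS is JSON, a list of rows, each a list of 5 numbers: the shift along the tool's x, y, z in mm, then the turn about the tool's z in rad, then the opening, from 0 (shut) to 1 (fully open). A call has 1 to 8 rows; each row is the pose to reach, as a shift and turn from the pose commanded when the call began, along the tool's axes at that moment; what a row does not reach only later rows make up. A row lasts 1/10 s, in which the tool goes at most 50 mm and 8.59 degrees, less where a joint would pass 70% of its speed; a pose out of reach is approached as far as the arm can. A call with a gripper value outside its range is refused whole. The fingers move at their own pace and stop on an object; FORCE is the grip in N (left out, the last holds). Time passes only in rows, so rows that repeat a pose let the fingers close. It gives the time, the measured TCP pose, the force, the opening and the grip force at its end, in the units of the state.
- sensors.get_state(): the state, without advancing time (a new reading comes with each control period).
- imaging.read_camera(name): name is "scene" or "top" or "wrist"; returns a dict with "color" (420x560x3 uint8, blue, green, red), "z_map" (420x560 float32, m along the optical axis (not along the pixel's ray), 0 where there is no reading), "fx", "fy", "cx", "cy" (pixels), "k1" (the pictures are not rectified: a ray, as slopes to the right and down, at radius r is drawn at 1 + k1 r^2 times it, then the intrinsics apply), "xyz" and "rotation" of the camera in the world. Camera axes: x right, y down, z forward; pixel columns grow to the right and rows downward; lengths in m; the calibration is good to about 2 mm. A picture is of the moment at which its call begins.
- workorder.hand_in(): hands the job in; it is judged then, once.
The state is a dict: "clock": time; "joint_pos": joint angles; "qvel": joint speeds; "tau": joint torques, N m; "tcp_pos": TCP position; "orientation": TCP orientation; "wrist_force": force on the tool from outside, world axes, zero at the start; "ft_torque": the same for the moment, N m; "finger_gap": finger opening in m; "grip_force": force on a finger pad.
Only numpy, scipy, OpenCV 4.12 (cv2) and the standard library are available. Lean on these libraries where they do the work, as an engineer would, in place of code of your own. Each camera call takes 0.05 s, during which the arm holds its last target. There are 200 camera calls.

## Working session

There is one attempt and no reset: what is moved stays moved. The work goes in short steps, Python scripts to look and compute and a shell command to move; the robot and the scene stay as the last step left them, time stands still between calls to the robot, and variables do not carry over. Pictures are saved under pics/ and viewed, at most 10 in all, crops included, and the job is handed in when it is done.

```bash
mkdir -p pics; ls; python3 - <<'E'
from workcell import sensors, imaging, env
import cv2, numpy as np
for n in ("top","scene"):
    d=imaging.read_camera(n); cv2.imwrite(f"pics/{n}0.png",d["color"]); np.savez(f"{n}0.npz",**d)
    print(n,d["fx"],d["fy"],d["cx"],d["cy"],d["k1"],d["xyz"],d["rotation"])
s=sensors.get_state(); print(s); print(env.grip_point_offset)
E
```

```text
pics
top 379.6799761703703 379.6799761703703 284.4374575149783 210.53691985223293 -0.027313906538422555 [0.47258537 0.06463497 0.98257969] [ 0.01465515 -0.70286884  0.71025069 -0.0361189 ]
scene 409.96977186303036 409.96977186303036 274.7161178183058 211.9603715593155 -0.008949043864048396 [1.18377376 0.12445918 0.69296874] [-0.25602212  0.61885223  0.68109776 -0.29593991]
{'clock': 0.1, 'joint_pos': array([ 1.02340067e+00,  3.13937967e-01,  4.51282696e-02,  1.30360680e+00,
       -1.48264620e-05,  1.43120190e+00]), 'qvel': array([ 0.00038875, -0.00157642,  0.00289085, -0.00195448,  0.00173997,
       -0.00023354]), 'tau': array([ 3.55406315e-03, -4.81726134e+01,  2.99242812e+01,  1.27216868e-02,
       -5.10059203e-05,  1.03227882e-05]), 'tcp_pos': array([0.22781846, 0.52746243, 0.23050543]), 'orientation': array([-2.65839991e-04,  2.02490596e-01,  9.79283872e-01, -7.65258415e-04]), 'wrist_force': array([ 0.63231458,  0.07370238, -1.3836745 ]), 'ft_torque': array([-0.01268663, -0.02220666, -0.00862383]), 'grip_force': 0.0, 'finger_gap': 0.08548001980727205}
0.0187
```

View pics/top0.png

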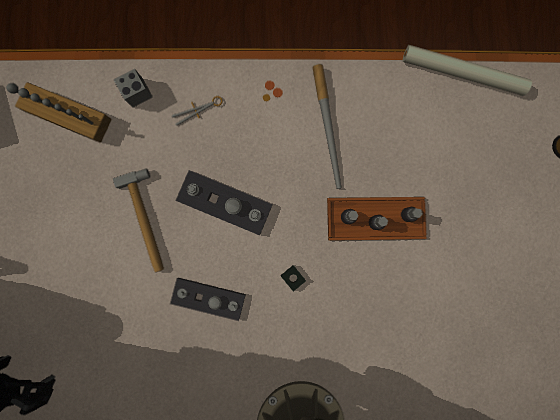

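View pics/scene0.png

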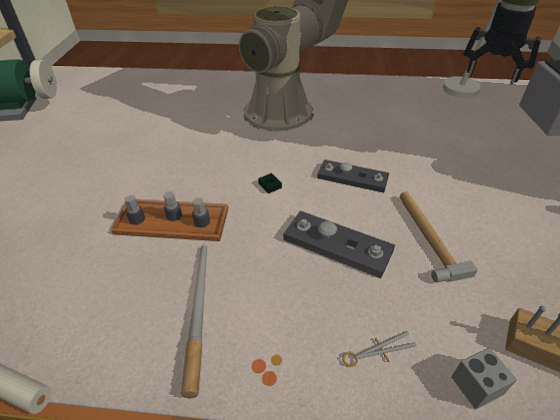

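The top view shows two candidate holders: one centred at (227,202), about 92 px long, and a smaller one at (209,298). At about 0.4 px/mm, 230 mm is about 91 px, so I choose the big one. Its mushroom is at (233,206), the work nut at (193,188) and the other nut at (255,215). The sockets are at (350,216), (378,222) and (412,214).

```bash
cat > h.py <<'E'
import numpy as np, cv2
from scipy.spatial.transform import Rotation as R
def rot(d):
    q=np.array(d["rotation"]); return R.from_quat(q[[1,2,3,0]]).as_matrix()
def rays(d,uv):
    p=(np.atleast_2d(uv)-[d["cx"],d["cy"]])/[float(d["fx"]),float(d["fy"])]
    s=p.copy()
    for _ in range(8): s=p/(1+d["k1"]*(s**2).sum(1,keepdims=True))
    return np.c_[s,np.ones(len(s))]
def onplane(d,uv,z):
    w=rays(d,uv)@rot(d).T; o=np.array(d["xyz"]); return o+w*((z-o[2])/w[:,2:])
def cloud(d):
    h,w=d["z_map"].shape; v,u=np.mgrid[:h,:w]
    return (rays(d,np.c_[u.ravel(),v.ravel()])*d["z_map"].reshape(-1,1)@rot(d).T+np.array(d["xyz"])).reshape(h,w,3)
E
python3 - <<'E'
from h import *
for n in ("top","scene"):
    d=dict(np.load(n+"0.npz")); P=cloud(d); Z=P[...,2]; print(n,"bench z",np.median(Z[Z>-.02][::7]))
    def blobs(m,mn):
        k,l,st,c=cv2.connectedComponentsWithStats(m.astype(np.uint8))
        for i in range(1,k):
            if st[i,4]>=mn:
                q=P[l==i]; print("  ",st[i,4],c[i].round(1),q.mean(0).round(4),((q[:,:2].max(0)+q[:,:2].min(0))/2).round(4))
    reg=(P[...,0]>.3)&(P[...,0]<.7)&(abs(P[...,1])<.4)
    print(" adapters");blobs(reg&(Z>.06)&(Z<.09),15)
    print(" stake top");blobs(reg&(Z>.046)&(Z<.058)&(P[...,1]>.05),10)
    print(" studs");blobs(reg&(Z>.029)&(Z<.044)&(P[...,1]>.05),6)
    m=(reg&(Z>.014)&(Z<.07)&(P[...,1]>.03)).astype(np.uint8)
    for c in cv2.findContours(m,0,2)[0]:
        if cv2.contourArea(c)>800:
            (a)=cv2.minAreaRect(c); b=onplane(d,cv2.boxPoints(a),.022); print(" plate",a,b[:,:2].round(3).tolist())
d=dict(np.load("top0.npz")); c=d["color"]
cv2.imwrite("pics/crop0.png",np.hstack([cv2.resize(c[160:245,170:285],None,fx=3.4,fy=3.4,interpolation=2),cv2.resize(c[160:245,325:440],None,fx=3.4,fy=3.4,interpolation=2)]))
E
```

```text
top bench z -0.0012480883449556002
 adapters
   83 [416.  212.9] [ 0.5292 -0.2839  0.0727] [ 0.5301 -0.2853]
   81 [352.5 215. ] [ 0.5255 -0.1275  0.0736] [ 0.5256 -0.1281]
   87 [382.1 221.3] [ 0.5096 -0.1997  0.073 ] [ 0.5091 -0.201 ]
 stake top
   149 [232.7 205.3] [0.5538 0.1632 0.0492] [0.5535 0.1624]
 studs
   71 [191.9 188.6] [0.5979 0.2664 0.0343] [0.5984 0.2676]
   14 [227. 210.] [0.5428 0.1779 0.0423] [0.5439 0.1756]
   10 [239.7 209. ] [0.545  0.1465 0.042 ] [0.5451 0.147 ]
   46 [254.3 214.5] [0.5313 0.1107 0.0355] [0.5315 0.1104]
   144 [214.5 302.4] [0.3166 0.2097 0.0359] [0.3161 0.2103]
 plate ((206.941162109375, 299.2353210449219), (70.82039642333984, 26.678916931152344), 14.03624439239502) [[0.313, 0.323], [0.376, 0.308], [0.332, 0.137], [0.268, 0.153]]
 plate ((223.4584197998047, 202.04803466796875), (91.14022064208984, 33.53461456298828), 22.442750930786133) [[0.57, 0.312], [0.649, 0.28], [0.559, 0.066], [0.48, 0.099]]
scene bench z 0.00033735404163798277
 adapters
   115 [168.7 196.5] [ 0.5135 -0.2     0.072 ] [ 0.5106 -0.2009]
   116 [129.6 200.1] [ 0.5332 -0.285
[... 231 characters left out ...]
  87 [345.4 165.9] [0.3211 0.2083 0.0374] [0.3168 0.2088]
   10 [378.7 173.8] [0.3386 0.293  0.0308] [0.3377 0.2928]
   56 [303.2 222.4] [0.5345 0.1102 0.0356] [0.5332 0.1096]
   8 [320.9 232.8] [0.5685 0.15   0.0415] [0.5684 0.1503]
   18 [330.5 233.6] [0.5695 0.1708 0.0417] [0.5657 0.1709]
   92 [375.6 249.2] [0.6003 0.2658 0.0354] [0.5986 0.2663]
 plate ((338.37286376953125, 239.82534790039062), (108.12181854248047, 33.197723388671875), 21.33686065673828) [[0.566, 0.065], [0.463, 0.085], [0.57, 0.311], [0.656, 0.278]]
 plate ((352.7414245605469, 172.3731689453125), (69.63349151611328, 18.298873901367188), 12.094757080078125) [[0.341, 0.136], [0.262, 0.144], [0.312, 0.322], [0.386, 0.306]]
```

View pics/crop0.png

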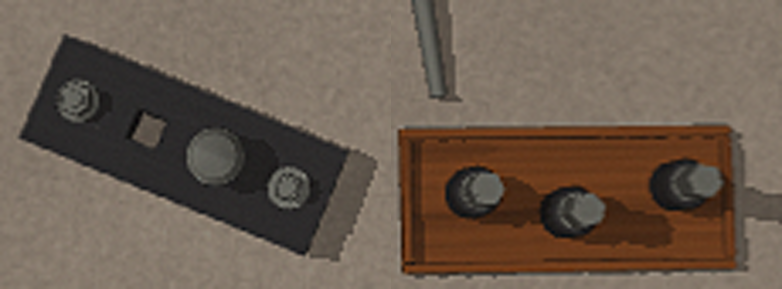

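The crop shows the work nut at the upper left of the large holder, farther from the mushroom and beyond the square hole. The three sockets stand in the tray. Next I move over the work stud for a wrist view.

```bash
cat >> h.py <<'E'
def go(x,y,z,psi=None):
    """tool-frame shift (mm) and turn to TCP x,y,z; psi = wanted heading of tool y (deg, mod 60 nearest)"""
    from workcell import sensors
    s=sensors.get_state(); q=s["orientation"]; M=R.from_quat(q[[1,2,3,0]]).as_matrix()
    dl=M.T@(np.array([x,y,z])-s["tcp_pos"])*1000
    h=np.degrees(np.arctan2(M[1,1],M[0,1])); t=0
    if psi is not None: t=-((psi-h+30)%60-30)   # +turn is clockwise
    print("shift",dl.round(1),"heading",round(h,1),"turn",round(np.radians(t),3),"q6",s["joint_pos"][5].round(3),"tcp",s["tcp_pos"].round(4),"clk",s["clock"],"F",s["wrist_force"].round(1),"T",s["ft_torque"].round(2),"grip",round(float(s["grip_force"]),1),"gap",round(float(s["finger_gap"]),4), "tilt",M[:,2].round(3))
E
python3 -c "
from h import *
go(.60,.266,.22)"; python3 -m handwheel --help | head -5
```

```text
shift [-445.4  -92.4   10.6] heading 66.6 turn 0.0 q6 1.431 tcp [0.2278 0.5275 0.2305] clk 0.1 F [ 0.6  0.1 -1.4] T [-0.01 -0.02 -0.01] grip 0.0 gap 0.0855 tilt [-0.001 -0.001 -1.   ]invalid input: not JSON, or not a number
```

```bash
python3 -m handwheel '[[-50,-10,0,0,1],[-100,-20,0,0,1],[-150,-30,0,0,1],[-200,-40,0,0,1],[-250,-50,0,0,1],[-300,-62,0,0,1],[-350,-73,0,0,1],[-395,-82,0,0,1]]' 40; python3 - <<'E'
from h import *
from workcell import imaging
go(.60,.266,.22)
d=imaging.read_camera("wrist"); cv2.imwrite("pics/w1.png",d["color"]); np.savez("w1.npz",**d); print(d["xyz"],d["rotation"],d["fx"])
E
```

```text
clock: 0.9
tcp_pos: [0.5565, 0.2963, 0.2309]
orientation: [-0.0, 0.203, 0.979, -0.0]
wrist_force: [0.2, -0.4, 1.6]
finger_gap: 0.0857
grip_force: 0.0
shift [-52.  -10.6  10.9] heading 66.6 turn 0.0 q6 0.77 tcp [0.5565 0.2963 0.2309] clk 0.9 F [ 0.2 -0.4  1.6] T [ 0.13 -0.03 -0.01] grip 0.0 gap 0.0857 tilt [-0.001 -0.    -1.   ]
[0.48189069 0.32722853 0.37310566] [0.13214932 0.82473942 0.54295031 0.08687001] 343.9444978969646
```

View pics/w1.png

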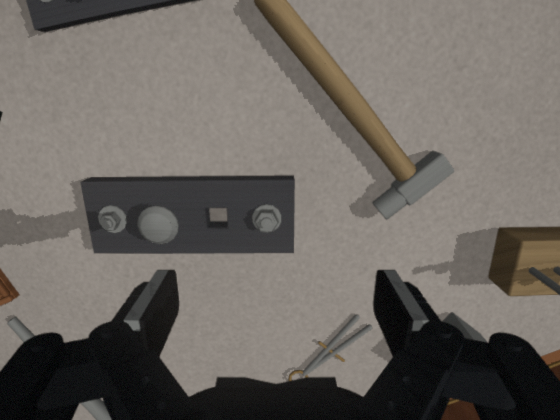

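The wrist view shows the big plate, with the work nut at (267,218) visibly larger than the other nut at (111,218). I move closer along the viewing ray.

```bash
python3 -m handwheel '[[-15,-2,40,0,1],[-30,-3,80,0,1],[-46,-5,120,0,1],[-46,-5,120,0,1],[-46,-5,120,0,1]]'; python3 - <<'E'
from h import *
from workcell import imaging
go(.598,.267,.11)
d=imaging.read_camera("wrist"); np.savez("w2.npz",**d); P=cloud(d); Z=P[...,2]
n=(abs(P[...,0]-.598)<.03)&(abs(P[...,1]-.267)<.03)
v,u=np.where(n); a,b,c,e=v.min(),v.max(),u.min(),u.max(); print(a,b,c,e)
for lo,hi in ((.0315,.0365),(.037,.045),(.0215,.027)):
    m=n&(Z>lo)&(Z<hi); q=P[m]; print(lo,m.sum(),q.mean(0).round(4),((q.max(0)+q.min(0))/2).round(4),np.median(q[:,2]))
cv2.imwrite("pics/w2.png",cv2.resize(d["color"][a-10:b+10,c-10:e+10],None,fx=4,fy=4,interpolation=2))
E
```

```text
clock: 1.45
tcp_pos: [0.5944, 0.2748, 0.1104]
orientation: [-0.002, 0.203, 0.979, -0.001]
wrist_force: [0.7, 0.6, 1.3]
finger_gap: 0.0853
grip_force: 0.0
shift [-6.4 -5.8  0.4] heading 66.6 turn 0.0 q6 0.719 tcp [0.5944 0.2748 0.1104] clk 1.45 F [0.7 0.6 1.3] T [-0.01 -0.    0.02] grip 0.0 gap 0.0853 tilt [-0.003 -0.001 -1.   ]
166 419 107 360
0.0315 620 [0.5956 0.2672 0.0346] [0.5968 0.2664 0.034 ] 0.034702287714557356
0.037 222 [0.5967 0.2667 0.0384] [0.5954 0.2664 0.0384] 0.03844008307636568
0.0215 2767 [0.5947 0.267  0.0224] [0.598  0.267  0.0242] 0.022046199643412978
```

View pics/w2.png

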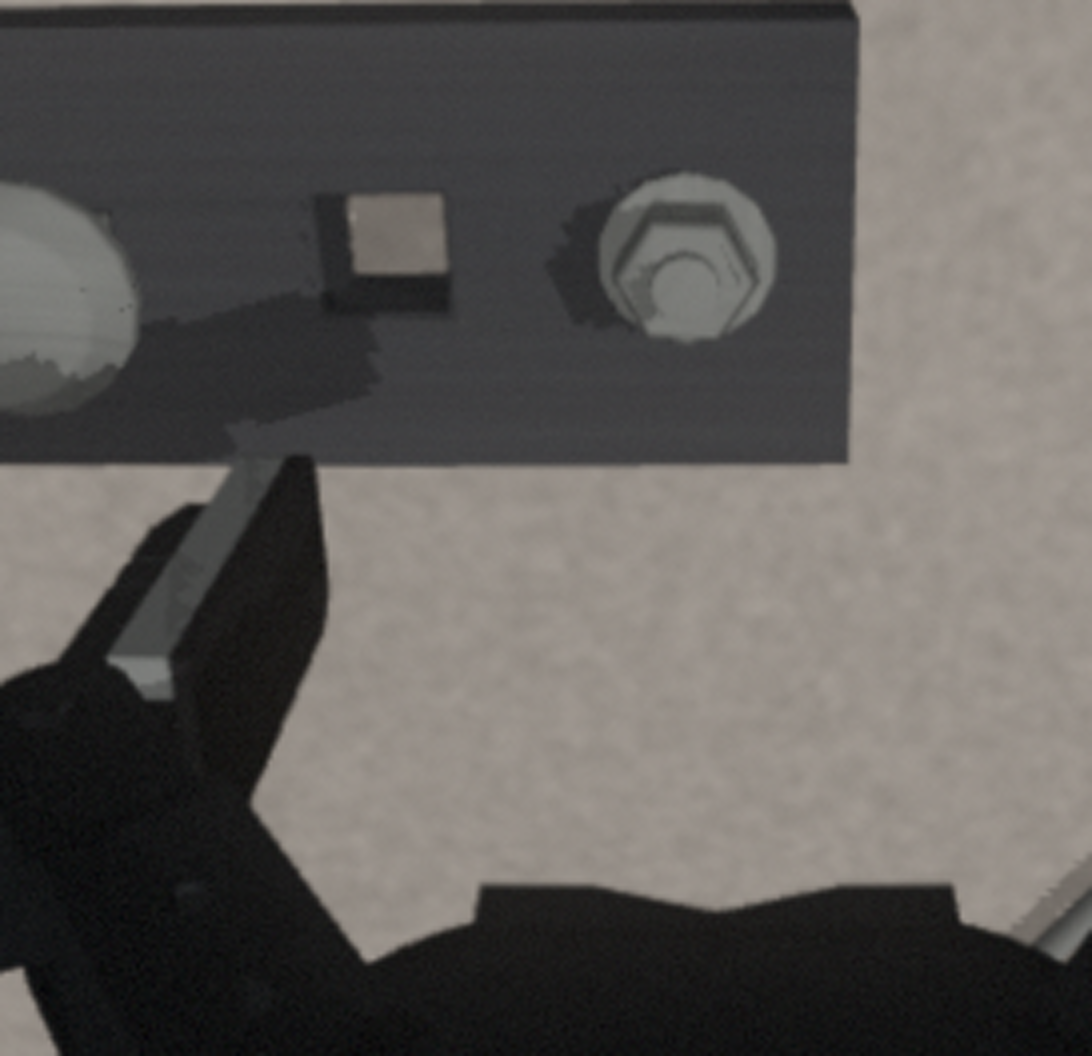

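The nut is clear in the crop. The washer is centred near (688,258) and the nut top spans 612–762, a nut/washer ratio of about 0.84, so it is the 22 mm nut. Two of its flats are nearly horizontal in the picture. I compute its yaw and centre, plus the socket grasp data.

```bash
python3 - <<'E'
from h import *
d=dict(np.load("w2.npz")); P=cloud(d); Z=P[...,2]
pts=np.array([[651,223],[729,224],[762,276],[723,340],[645,338],[613,276]])/4+[97,156]
c=onplane(d,pts,.0355); print(c[:,:2].round(4).tolist(), "ctr",c.mean(0).round(4))
v=c-c.mean(0); a=np.degrees(np.arctan2(v[:,1],v[:,0])); print("corner mod60",(a%60).round(1), np.hypot(v[:,0],v[:,1]).round(4))
m=((abs(P[...,0]-.597)<.02)&(abs(P[...,1]-.2665)<.02)&(Z>.031)).astype(np.uint8)
k=max(cv2.findContours(m,0,1)[0],key=cv2.contourArea).reshape(-1,2)
q=onplane(d,k,.0355)[:,:2]; q-=q.mean(0); th=np.arctan2(q[:,1],q[:,0]); r=np.hypot(*q.T)
o=np.argsort(th); tt=np.linspace(-np.pi,np.pi,720,endpoint=False); rr=np.interp(tt,th[o],r[o],period=2*np.pi)
F=(rr*np.exp(-6j*tt)).mean(); print("6fold corner angle",(-np.degrees(np.angle(F))*-1/6)%60,abs(F))
# edge pts normals
h=cv2.convexHull(k).reshape(-1,2); 
# plate yaw from bench points: mask Z .015-.024
m=((Z>.015)&(Z<.027)&(P[...,0]>.5)).astype(np.uint8); 
kk=max(cv2.findContours(m,0,1)[0],key=cv2.contourArea); 
# washer centre: ellipse from bright pixels around nut
g=cv2.cvtColor(d["color"],cv2.COLOR_BGR2GRAY); w=np.zeros_like(g); X,Y=int(97+688/4),int(156+258/4)
w[Y-26:Y+26,X-26:X+26]=(g[Y-26:Y+26,X-26:X+26]>85)
kc=cv2.convexHull(max(cv2.findContours(w,0,1)[0],key=cv2.contourArea)).reshape(-1,2)
(cx,cy),R_=cv2.minEnclosingCircle(onplane(d,kc,.0245)[:,:2].astype(np.float32)*1000); print("washer",cx,cy,R_)
# sockets: adapter orientations
for n in ("top",):
    e=dict(np.load(n+"0.npz")); P=cloud(e); Z=P[...,2]
    t=((Z>.004)&(Z<.03)&(P[...,0]>.4)&(P[...,1]<-.06)).astype(np.uint8)
    k=max(cv2.findContours(t,0,1)[0],key=cv2.contourArea); r=cv2.minAreaRect(k); b=onplane(e,cv2.boxPoints(r),.016); print("tray",b[:,:2].round(3).tolist(),b.mean(0).round(3))
E
```

```text
[[0.5854, 0.2657], [0.5907, 0.2777], [0.6015, 0.2791], [0.6098, 0.2684], [0.6041, 0.2562], [0.5916, 0.2559]] ctr [0.5972 0.2672 0.0355]
corner mod60 [ 7.   1.6 10.1  5.6  2.4  3.4] [0.0119 0.0123 0.0127 0.0126 0.013  0.0126]
6fold corner angle 25.455201569110898 0.0010056868317883665
washer 597.0565795898438 266.7210693359375 15.950004577636719
tray [[0.575, -0.075], [0.576, -0.33], [0.466, -0.328], [0.465, -0.074]] [ 0.521 -0.202  0.016]
```

```bash
python3 -m handwheel '[[0,-20,-45,0,0.6],[-10,-65,-90,-0.1,0.6],[-20,-110,-90,-0.2,0.6],[-30,-155,-90,-0.3,0.6],[-42,-200,-90,-0.4,0.6],[-54,-245,-90,-0.5,0.6],[-65,-290,-90,-0.5,0.6],[-76,-335,-90,-0.5,0.6]]'; python3 -c "
from h import *
go(.50,-.20,.20,35.5)"
```

```text
clock: 2.3
tcp_pos: [0.533, -0.0637, 0.2049]
orientation: [0.003, -0.047, 0.999, -0.001]
wrist_force: [0.3, 0.2, 0.1]
finger_gap: 0.051
grip_force: 0.0
shift [  45.7 -132.6    4.8] heading 95.4 turn -0.002 q6 -0.362 tcp [ 0.533  -0.0637  0.2049] clk 2.3 F [0.3 0.2 0.1] T [-0.01 -0.04  0.03] grip 0.0 gap 0.051 tilt [ 0.006 -0.001 -1.   ]
```

```bash
python3 -m handwheel '[[15,-45,2,0,0.6],[30,-90,4,0,0.6],[45,-130,5,0,0.6],[45,-130,5,0,0.6],[45,-130,5,0,0.6]]'; python3 - <<'E'
from h import *
from workcell import imaging
go(.526,-.128,.11,35.5)
d=imaging.read_camera("wrist"); np.savez("w3.npz",**d); P=cloud(d); Z=P[...,2]
m=((Z>.070)&(Z<.083)&(P[...,0]>.48)&(P[...,0]<.57)&(P[...,1]<-.08)).astype(np.uint8)
for k in cv2.findContours(m,0,1)[0]:
    if cv2.contourArea(k)>100:
        q=onplane(d,k.reshape(-1,2),.076)[:,:2]; (cx,cy),r=cv2.minEnclosingCircle((q*1000).astype(np.float32))
        p=q-[cx/1000,cy/1000]; th=np.arctan2(p[:,1],p[:,0]); rr=np.hypot(*p.T)
        o=np.argsort(th); tt=np.linspace(-np.pi,np.pi,720,endpoint=False); f=np.interp(tt,th[o],rr[o],period=2*np.pi)
        F=(f*np.exp(-6j*tt)).mean(); print(k.reshape(-1,2).mean(0).round(),"ctr",cx,cy,r,"corner",(-np.degrees(np.angle(F))/6)%60,abs(F)*2000)
cv2.imwrite("pics/w3.png",d["color"])
E
```

```text
clock: 2.8
tcp_pos: [0.5003, -0.1968, 0.1988]
orientation: [0.002, -0.045, 0.999, -0.001]
wrist_force: [0.9, -0.8, 0.9]
finger_gap: 0.0512
grip_force: 0.0
shift [-31.5  66.4  88.8] heading 95.2 turn -0.005 q6 -0.615 tcp [ 0.5003 -0.1968  0.1988] clk 2.8 F [ 0.9 -0.8  0.9] T [ 0.01 -0.04  0.02] grip 0.0 gap 0.0512 tilt [ 0.004 -0.002 -1.   ]
[353. 231.] ctr 523.7813110351562 -130.6932373046875 13.65895938873291 corner 26.295005706976607 0.6220079925594069
[166. 220.] ctr 528.3468017578125 -286.1936950683594 13.861551284790039 corner 21.409918832119875 0.6773147547507311
[270. 206.] ctr 508.3685302734375 -201.30535888671875 12.988433837890625 corner 43.57143148764774 0.6604828026559585
```

View pics/w3.png

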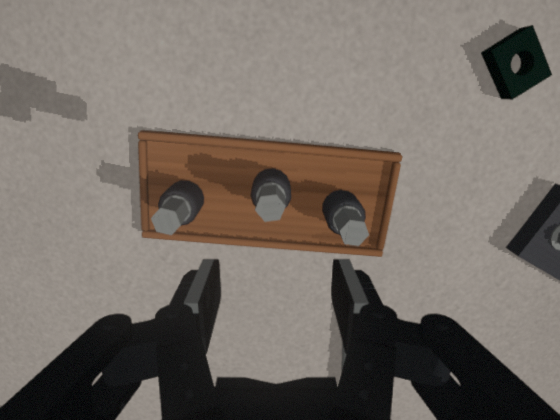

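Wrist view: the adapter tops are bright hexagons at (167,220), (270,207) and (353,232), all in the tray. I refine them with a brightness mask.

```bash
python3 - <<'E'
from h import *
d=dict(np.load("w3.npz")); g=cv2.resize(cv2.cvtColor(d["color"],6),None,fx=4,fy=4,interpolation=2); hsv=cv2.resize(cv2.cvtColor(d["color"],40),None,fx=4,fy=4)
for X,Y in((353,231),(270,207),(166,219)):
    t=g[Y*4-8:Y*4+8,X*4-8:X*4+8].mean(); m=np.zeros_like(g); s=np.s_[(Y-20)*4:(Y+20)*4,(X-20)*4:(X+20)*4]
    m[s]=(abs(g[s].astype(int)-t)<14)&(hsv[s][...,1]<45); 
    k=max(cv2.findContours(m,0,1)[0],key=cv2.contourArea); k=cv2.convexHull(k)
    _,tri=cv2.minEnclosingTriangle(k); 
    q=onplane(d,(k.reshape(-1,2)-1.5)/4,.076)[:,:2].astype(np.float32)*1000
    (cx,cy),r=cv2.minEnclosingCircle(q); mm=cv2.moments(q.reshape(-1,1,2)); ctr=np.array([mm['m10'],mm['m01']])/mm['m00']
    # support widths vs heading
    A=np.radians(np.arange(0,180)); w=np.ptp(q@np.c_[np.cos(A),np.sin(A)].T,axis=0); w6=w.reshape(3,60).sum(0)/3
    print(t.round(),"circ",cx,cy,r,"mom",ctr.round(1),"flat heading mod60",np.argmin(w6),w6.min().round(1),w6.max().round(1),"area",mm['m00'])
# same calc for the nut top
E
```

```text
119.0 circ 525.02734375 -129.75692749023438 12.14677906036377 mom [ 525.1 -129.8] flat heading mod60 57 21.7 24.2 area 399.57517912914045
120.0 circ 509.5527648925781 -201.6295166015625 12.141897201538086 mom [ 509.6 -201.7] flat heading mod60 13 21.7 24.2 area 400.62379334913567
120.0 circ 529.5537109375 -286.9494323730469 12.133963584899902 mom [ 529.5 -287. ] flat heading mod60 50 21.8 24.1 area 402.16715117916465
```

```bash
python3 -m handwheel '[[-10,22,20,-0.1,0.6],[-20,44,50,-0.2,0.6],[-30.5,64.5,85,-0.3,0.6],[-30.5,64.5,98,-0.38,0.6],[-30.5,64.5,98,-0.38,0.6],[-30.5,64.5,98,-0.38,0.6]]'; python3 - <<'E'
from h import *
go(.525,-.1298,.050,57)
d=dict(np.load("w2.npz")); a,b=156+40,97+145
c=d["color"][a:a+50,b:b+60]; c=cv2.normalize(cv2.resize(c,None,fx=12,fy=12,interpolation=cv2.INTER_CUBIC),None,-40,420,cv2.NORM_MINMAX)
cv2.imwrite("pics/nut.png",c)
E
```

```text
clock: 3.45
tcp_pos: [0.5248, -0.1279, 0.0994]
orientation: [0.001, -0.234, 0.972, -0.0]
wrist_force: [-0.0, -0.4, 0.6]
finger_gap: 0.051
grip_force: 0.0
shift [ 0.8 -1.7 49.4] heading 117.1 turn 0.002 q6 -0.86 tcp [ 0.5248 -0.1279  0.0994] clk 3.45 F [-0.  -0.4  0.6] T [ 0.   -0.01 -0.02] grip 0.0 gap 0.051 tilt [ 0.001 -0.    -1.   ]
```

View pics/nut.png

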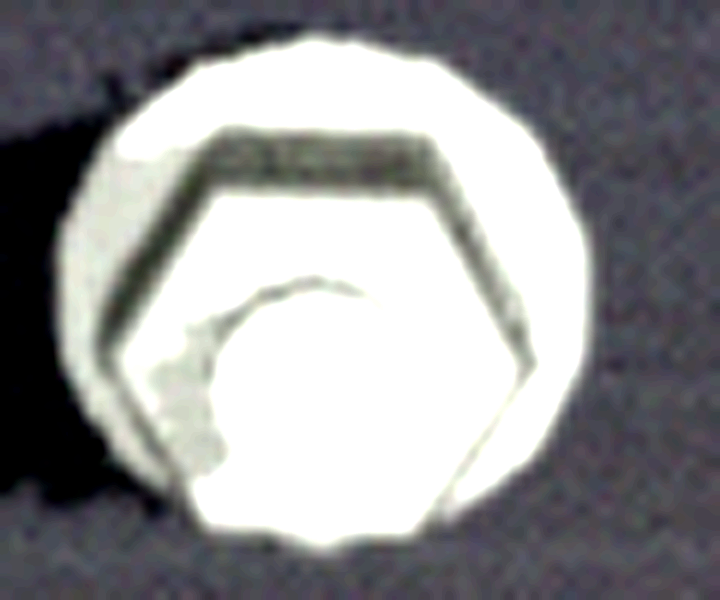

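The enlarged nut shows its corners at left (112,360) and right (532,367) and a flat top edge, so the flat normals are at about 36° mod 60. I grip the first socket.

```bash
python3 -m handwheel '[[1,-1.7,25,0,0.5],[1,-1.7,49,0,0.5],[1,-1.7,49,0,0.5],[1,-1.7,49,0,0],[1,-1.7,49,0,0],[1,-1.7,49,0,0],[1,-1.7,49,0,0],[1,-1.7,49,0,0]]' 60; python3 -c "
from h import *
go(.525,-.1298,.14,36)"
```

```text
clock: 4.25
tcp_pos: [0.5252, -0.1316, 0.0511]
orientation: [0.001, -0.234, 0.972, -0.001]
wrist_force: [-1.1, 1.4, 6.7]
finger_gap: 0.0206
grip_force: 61.9
shift [ -0.8   1.5 -88.9] heading 117.0 turn 0.367 q6 -0.866 tcp [ 0.5252 -0.1316  0.0511] clk 4.25 F [-1.1  1.4  6.7] T [ 0.13  0.14 -0.02] grip 61.9 gap 0.0206 tilt [ 0.003 -0.001 -1.   ]
```

```bash
python3 -m handwheel '[[0,0,-45,0,0],[0,0,-85,0,0],[-25,33,-85,0.06,0],[-52,68,-85,0.12,0],[-80,105,-85,0.18,0],[-107,141,-85,0.25,0],[-134,177,-85,0.31,0],[-160,210,-85,0.367,0]]'; python3 -c "
from h import *
go(.5971,.2667,.10,36)"
```

```text
clock: 5.05
tcp_pos: [0.5709, 0.1307, 0.1346]
orientation: [0.0, -0.051, 0.999, 0.0]
wrist_force: [1.7, -0.8, -1.8]
finger_gap: 0.0204
grip_force: 60.7
shift [-40.  132.6  34.7] heading 95.9 turn -0.002 q6 -0.015 tcp [0.5709 0.1307 0.1346] clk 5.05 F [ 1.7 -0.8 -1.8] T [ 0.04 -0.06 -0.05] grip 60.7 gap 0.0204 tilt [ 0.  0. -1.]
```

```bash
python3 -m handwheel '[[-13,40,0,0,0],[-26,80,5,0,0],[-39,118,10,0,0],[-39.5,132,20,0,0],[-39.5,132.5,30,0,0],[-39.5,132.5,34,0,0],[-39.5,132.5,34,0,0],[-39.5,132.5,34,0,0]]'; python3 -c "
from h import *
go(.5971,.2667,.08,36)"
```

```text
clock: 5.85
tcp_pos: [0.5964, 0.2631, 0.1006]
orientation: [-0.0, -0.052, 0.999, -0.0]
wrist_force: [0.2, -0.8, -1.8]
finger_gap: 0.0207
grip_force: 60.7
shift [-1.   3.5 20.6] heading 95.9 turn -0.001 q6 0.189 tcp [0.5964 0.2631 0.1006] clk 5.85 F [ 0.2 -0.8 -1.8] T [ 0.01 -0.    0.02] grip 60.7 gap 0.0207 tilt [-0. -0. -1.]
```

```bash
python3 -m handwheel '[[-0.4,3.5,10,0,0],[-0.4,3.5,16,0,0],[-0.4,3.5,18,0,0],[-0.4,3.5,18,0,0]]'; python3 -c "
from h import *
go(.5971,.2667,.075,36)"; python3 - <<'E'
from h import *
from workcell import imaging
d=imaging.read_camera("wrist"); np.savez("w4.npz",**d); cv2.imwrite("pics/w4.png",cv2.resize(d["color"][180:400,180:380],None,fx=2.7,fy=2.7,interpolation=2))
E
```

```text
clock: 6.25
tcp_pos: [0.5958, 0.2679, 0.0815]
orientation: [-0.001, -0.053, 0.999, -0.0]
wrist_force: [0.3, -0.1, -2.1]
finger_gap: 0.0208
grip_force: 60.7
shift [-1.2 -1.3  6.5] heading 96.0 turn 0.0 q6 0.195 tcp [0.5958 0.2679 0.0815] clk 6.25 F [ 0.3 -0.1 -2.1] T [-0.03  0.02  0.02] grip 60.7 gap 0.0208 tilt [-0.001 -0.    -1.   ]
```

View pics/w4.png

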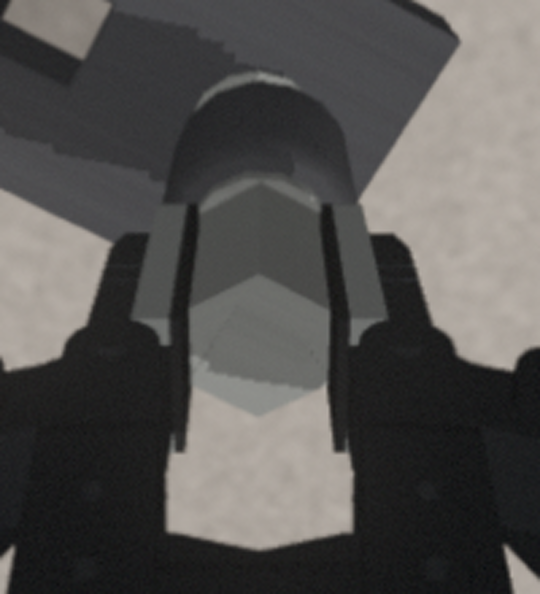

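The crop shows the adapter hexagon held flat-to-flat, centred at about (260,345). The socket body sits over the washer, with only a thin washer crescent visible at the top near (262,75).

```bash
python3 - <<'E'
from h import *
d=dict(np.load("w4.npz")); 
p=np.array([[259.5,345],[260,274],[260,416],[189,345],[330,345]])/2.7+180
c=onplane(d,p,.1064); print(c.round(4)); print("minus tcp",(c[0,:2]-[.5958,.2679])*1000, "scale",np.linalg.norm(c[1]-c[2]),np.linalg.norm(c[3]-c[4]))
g=onplane(d,np.array([[262,70]])/2.7+180,.0245); print("washer far edge",g.round(4))
E
```

```text
[[0.5966 0.2674 0.1064]
 [0.5846 0.2661 0.1064]
 [0.6094 0.2688 0.1064]
 [0.5977 0.257  0.1064]
 [0.5955 0.2778 0.1064]]
minus tcp [ 0.80680173 -0.54001583] scale 0.024914214997243143 0.0209376615116224
washer far edge [[0.5808 0.2663 0.0245]]
```

```bash
python3 -m handwheel '[[-0.4,-0.7,0,0,0],[-0.4,-0.7,1.5,0,0],[-0.4,-0.7,3,0,0],[-0.4,-0.7,4,0,0],[-0.4,-0.7,5,0,0],[-0.4,-0.7,6,0,0],[-0.4,-0.7,6,0,0]]'; python3 -c "
from h import *
go(.5966,.2673,.0676,36)"
```

```text
clock: 7.0
tcp_pos: [0.5967, 0.2675, 0.0761]
orientation: [-0.0, -0.053, 0.999, 0.0]
wrist_force: [-0.4, 0.8, -2.1]
finger_gap: 0.0205
grip_force: 60.7
shift [ 0.1 -0.2  8.5] heading 96.0 turn 0.001 q6 0.194 tcp [0.5967 0.2675 0.0761] clk 7.0 F [-0.4  0.8 -2.1] T [-0.03 -0.02 -0.06] grip 60.7 gap 0.0205 tilt [-0. -0. -1.]
```

```bash
python3 -m handwheel '[[0,0,2,0,0],[0,0,4,0,0],[0,0,6,0,0],[0,0,7.5,0,0],[0,0,8.5,0,0],[0,0,9,0,0],[0,0,9,0,0]]'; python3 -c "
from h import *
go(.5966,.2673,.0676,36)"
```

```text
clock: 7.7
tcp_pos: [0.5968, 0.2675, 0.0677]
orientation: [0.0, -0.053, 0.999, 0.0]
wrist_force: [-1.8, -0.2, 1.3]
finger_gap: 0.0207
grip_force: 61.3
shift [ 0.2 -0.2  0.1] heading 96.0 turn 0.0 q6 0.194 tcp [0.5968 0.2675 0.0677] clk 7.7 F [-1.8 -0.2  1.3] T [-0.14  0.29  0.03] grip 61.3 gap 0.0207 tilt [ 0.  0. -1.]
```

The socket is home with light contact, so it is either the right one or the loose one. I turn it and watch the torque.

```bash
python3 -m handwheel '[[0,0,0,0.1,0],[0,0,0,0.2,0],[0,0,0,0.3,0],[0,0,0,0.4,0],[0,0,0,0.5,0]]'; python3 -c "
from h import *
go(.5966,.2673,.0676,36)"
```

```text
clock: 8.2
tcp_pos: [0.5971, 0.2673, 0.0676]
orientation: [0.0, 0.198, 0.98, -0.0]
wrist_force: [0.4, -0.3, 0.0]
finger_gap: 0.0207
grip_force: 61.0
shift [ 0.5 -0.2  0. ] heading 67.1 turn -0.504 q6 0.698 tcp [0.5971 0.2673 0.0676] clk 8.2 F [ 0.4 -0.3  0. ] T [-0.2   0.17  0.01] grip 61.0 gap 0.0207 tilt [ 0.001 -0.    -1.   ]
```

```bash
python3 -m handwheel '[[0,0,0,0.1,0],[0,0,0,0.15,0]]'; python3 -c "
from h import *
go(.5971,.2673,.0676)"; python3 -m handwheel '[[1.5,0,-0.5,0.15,0],[1.5,0,-0.5,0.15,0]]'; python3 -c "
from h import *
go(.5971,.2673,.0676)"
```

```text
clock: 8.4
tcp_pos: [0.5971, 0.2674, 0.0677]
orientation: [0.0, 0.271, 0.963, 0.0]
wrist_force: [0.7, -0.1, -0.5]
finger_gap: 0.0208
grip_force: 61.0
shift [-0.  -0.1  0.1] heading 58.6 turn 0.0 q6 0.847 tcp [0.5971 0.2674 0.0677] clk 8.4 F [ 0.7 -0.1 -0.5] T [-0.14  0.12  0.01] grip 61.0 gap 0.0208 tilt [ 0.001 -0.    -1.   ]
clock: 8.6
tcp_pos: [0.5955, 0.2683, 0.0678]
orientation: [0.0, 0.341, 0.94, 0.0]
wrist_force: [-0.4, 0.1, -1.4]
finger_gap: 0.0209
grip_force: 60.7
shift [-1.9  0.2  0.2] heading 50.2 turn 0.0 q6 0.996 tcp [0.5955 0.2683 0.0678] clk 8.6 F [-0.4  0.1 -1.4] T [-0.01  0.05  0.01] grip 60.7 gap 0.0209 tilt [ 0.  0. -1.]
```

No torque, and 1.8 mm of free sideways play: this is the 27 mm socket, too loose. It goes back to its place.

```bash
python3 -m handwheel '[[-0.5,0,-35,0,0],[-0.5,0,-75,0,0],[-22,-40,-80,0,0],[-45,-80,-80,0,0],[-68,-120,-80,0,0],[-91,-160,-80,0,0],[-114,-200,-80,0,0],[-137,-240,-80,0,0]]'; python3 -c "
from h import *
go(.5252,-.1312,.10)"
```

```text
clock: 9.4
tcp_pos: [0.5466, -0.0055, 0.1479]
orientation: [0.0, 0.338, 0.941, 0.0]
wrist_force: [0.5, -0.2, -2.5]
finger_gap: 0.0208
grip_force: 65.9
shift [ -63.5 -110.6   47.9] heading 50.4 turn 0.0 q6 0.534 tcp [ 0.5466 -0.0055  0.1479] clk 9.4 F [ 0.5 -0.2 -2.5] T [ 0.   -0.03  0.03] grip 65.9 gap 0.0208 tilt [ 0.001 -0.    -1.   ]
```

```bash
python3 -m handwheel '[[-22,-40,0,0,0],[-43,-78,0,0,0],[-60,-106,15,0,0],[-63.5,-110.6,45,0,0],[-63.5,-110.6,48,0,0],[-63.5,-110.6,48,0,0]]'; python3 -c "
from h import *
go(.5252,-.1312,.0515)"
```

```text
clock: 10.0
tcp_pos: [0.5241, -0.1289, 0.0991]
orientation: [-0.001, 0.34, 0.941, 0.0]
wrist_force: [-1.0, 0.2, -1.7]
finger_gap: 0.0209
grip_force: 65.8
shift [-2.5 -1.  47.6] heading 50.3 turn 0.0 q6 0.303 tcp [ 0.5241 -0.1289  0.0991] clk 10.0 F [-1.   0.2 -1.7] T [ 0.06 -0.05 -0.01] grip 65.8 gap 0.0209 tilt [-0.002  0.001 -1.   ]
```

```bash
python3 -m handwheel '[[-1.5,-1,25,0,0],[-1.5,-1,42,0,0],[-1.5,-1,47,0,0],[-1.5,-1,47.5,0,0],[-1.5,-1,47.5,0,0.55],[-1.5,-1,47.5,0,0.55],[-1.5,-1,47.5,0,0.55]]'; python3 -m handwheel '[[0,0,-25,0,0.5],[0,0,-70,0,0.5],[0,0,-80,-0.1,0.5],[0,0,-80,-0.2,0.5],[0,0,-80,-0.3,0.5],[0,0,-80,-0.4,0.5]]'; python3 -c "
from h import *
go(.5096,-.2020,.09,13)"
```

```text
clock: 10.7
tcp_pos: [0.5266, -0.1314, 0.0536]
orientation: [0.001, 0.34, 0.94, -0.0]
wrist_force: [0.6, 0.1, -0.5]
finger_gap: 0.047
grip_force: 0.0
clock: 11.3
tcp_pos: [0.526, -0.1314, 0.1333]
orientation: [0.001, 0.145, 0.989, -0.0]
wrist_force: [0.1, -0.4, -0.0]
finger_gap: 0.0426
grip_force: 0.0
shift [ -4.4 -72.3  43.3] heading 73.3 turn 0.006 q6 -0.102 tcp [ 0.526  -0.1314  0.1333] clk 11.3 F [ 0.1 -0.4 -0. ] T [-0.07  0.11  0.05] grip 0.0 gap 0.0426 tilt [ 0.002 -0.001 -1.   ]
```

```bash
python3 -m handwheel '[[-2,-36,10,0,0.5],[-4.4,-72,30,0,0.5],[-4.4,-72,40,0,0.5],[-4.4,-72,40,0,0.5],[-4.4,-72,40,0,0.5]]'; python3 - <<'E'
from h import *
from workcell import imaging
go(.5096,-.2020,.051,13)
d=imaging.read_camera("top"); P=cloud(d); Z=P[...,2]
m=((Z>.06)&(Z<.085)&(P[...,0]>.48)&(P[...,0]<.58)&(P[...,1]<-.08)).astype(np.uint8)
n,l,st,c=cv2.connectedComponentsWithStats(m)
for i in range(1,n): print(st[i,4],P[l==i].mean(0).round(4))
E
```

```text
clock: 11.8
tcp_pos: [0.5089, -0.2008, 0.0927]
orientation: [-0.0, 0.147, 0.989, 0.0]
wrist_force: [-0.5, -0.1, 1.2]
finger_gap: 0.0427
grip_force: 0.0
shift [-1.  -1.  41.7] heading 73.1 turn 0.002 q6 -0.228 tcp [ 0.5089 -0.2008  0.0927] clk 11.8 F [-0.5 -0.1  1.2] T [ 0.   -0.04 -0.03] grip 0.0 gap 0.0427 tilt [ 0.     0.001 -1.   ]
84 [ 0.5269 -0.1307  0.0737]
10 [ 0.501  -0.1951  0.0706]
```

```bash
python3 -m handwheel '[[-0.7,-0.7,25,0,0.5],[-0.7,-0.7,41.7,0,0.5],[-0.7,-0.7,41.7,0,0.5],[-0.7,-0.7,41.7,0,0],[-0.7,-0.7,41.7,0,0],[-0.7,-0.7,41.7,0,0],[-0.7,-0.7,41.7,0,0],[-0.7,-0.7,41.7,0,0]]' 60; python3 -c "
from h import *
go(.5966,.2673,.15,36)"
```

```text
clock: 12.65
tcp_pos: [0.5104, -0.2022, 0.0519]
orientation: [0.001, 0.147, 0.989, 0.0]
wrist_force: [0.5, 2.5, 6.3]
finger_gap: 0.0209
grip_force: 60.8
shift [ 53.5 474.4 -98. ] heading 73.1 turn -0.399 q6 -0.23 tcp [ 0.5104 -0.2022  0.0519] clk 12.65 F [0.5 2.5 6.3] T [ 0.51 -0.03 -0.02] grip 60.8 gap 0.0209 tilt [ 0.002 -0.    -1.   ]
```

```bash
python3 -m handwheel '[[0,0,-45,0,0],[0,0,-85,0,0],[4,40,-85,-0.05,0],[9,84,-85,-0.1,0],[14,128,-85,-0.2,0],[19,172,-85,-0.25,0],[25,220,-85,-0.3,0],[30,266,-85,-0.4,0]]';python3 -c "
from h import *
go(.5969,.2673,.12,36)"
```

```text
clock: 13.45
tcp_pos: [0.5577, 0.0626, 0.1355]
orientation: [-0.0, -0.054, 0.999, -0.0]
wrist_force: [1.0, -0.8, -2.2]
finger_gap: 0.0205
grip_force: 60.0
shift [-61.  199.3  15.4] heading 96.2 turn 0.003 q6 -0.139 tcp [0.5577 0.0626 0.1355] clk 13.45 F [ 1.  -0.8 -2.2] T [-0.04 -0.1  -0.01] grip 60.0 gap 0.0205 tilt [-0. -0. -1.]
```

```bash
python3 -m handwheel '[[-14,46,0,0,0],[-28,92,0,0,0],[-42,138,5,0,0],[-56,180,15,0,0],[-61,199,30,0,0],[-61,199.3,42,0,0],[-61,199.3,47,0,0],[-61,199.3,47,0,0]]';python3 - <<'E'
from h import *
from workcell import imaging
go(.5969,.2673,.0794,36)
d=imaging.read_camera("wrist"); np.savez("w5.npz",**d); cv2.imwrite("pics/w5.png",cv2.resize(d["color"][180:400,180:380],None,fx=2.7,fy=2.7,interpolation=2))
E
```

```text
clock: 14.25
tcp_pos: [0.5965, 0.2638, 0.0871]
orientation: [-0.002, -0.052, 0.999, -0.001]
wrist_force: [-0.7, -0.5, -1.5]
finger_gap: 0.0205
grip_force: 60.0
shift [-0.8  3.4  7.7] heading 95.9 turn -0.001 q6 0.19 tcp [0.5965 0.2638 0.0871] clk 14.25 F [-0.7 -0.5 -1.5] T [ 0.03 -0.02 -0.04] grip 60.0 gap 0.0205 tilt [-0.003 -0.002 -1.   ]
```

View pics/w5.png

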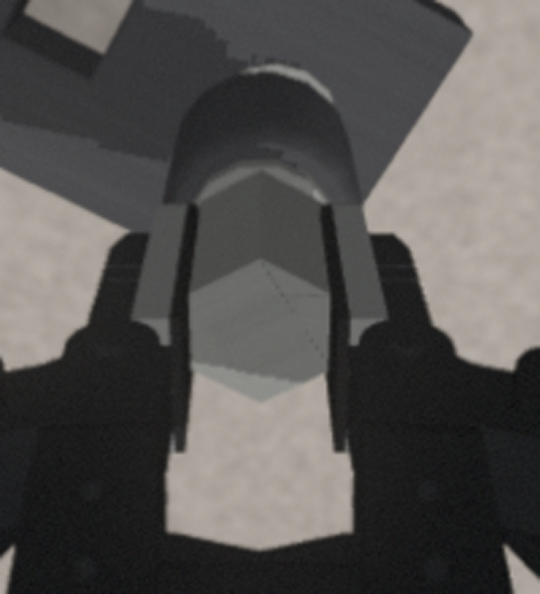

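The adapter is again held flat-to-flat, centred at about (260,330). That is about 15 crop pixels farther up than last time, so the socket sits off-centre along tool x.

```bash
python3 - <<'E'
from h import *
d=dict(np.load("w5.npz")); p=np.array([[260,330],[260,258],[260,402]])/2.7+180
c=onplane(d,p,.1112)[:,:2]; print(c.round(4)); h=np.radians(95.9); X=np.array([-np.sin(h),np.cos(h)]); Y=np.array([np.cos(h),np.sin(h)])
e=np.array([.5970,.2667])-c[0]; print("need tool x,y",e@X*1000,e@Y*1000); r=c[0]-[.5965,.2638]; print("off tcp",r@X*1000,r@Y*1000)
g=onplane(d,np.array([[275,62],[333,100]])/2.7+180,.0245); print(g)
E
```

```text
[[0.5952 0.2632]
 [0.5831 0.262 ]
 [0.608  0.2646]]
need tool x,y -2.184627634517932 3.255125953927215
off tcp 1.3891778692763825 -0.42188405268101387
[[0.58084624 0.26527608 0.0245    ]
 [0.58872532 0.27986546 0.0245    ]]
```

```bash
python3 -m handwheel '[[-1.5,2,0,0,0],[-2.1,3.2,2,0,0],[-2.1,3.2,4,0,0],[-2.1,3.2,6,0,0],[-2.1,3.2,7,0,0],[-2.1,3.2,8,0,0],[-2.1,3.2,9,0,0],[-2.1,3.2,9,0,0]]';python3 -c "
from h import *
go(.5985,.2670,.0684,36)"
```

```text
clock: 15.1
tcp_pos: [0.5994, 0.2691, 0.0795]
orientation: [-0.0, -0.053, 0.999, 0.0]
wrist_force: [0.5, -0.3, -2.1]
finger_gap: 0.0212
grip_force: 60.1
shift [ 1.1 -2.  11.1] heading 96.0 turn 0.001 q6 0.195 tcp [0.5994 0.2691 0.0795] clk 15.1 F [ 0.5 -0.3 -2.1] T [ 0.05 -0.05  0.02] grip 60.1 gap 0.0212 tilt [-0.  0. -1.]
```

```bash
python3 -m handwheel '[[1.2,-1.8,-1,0,0],[1.2,-1.8,-1,0,0],[1.2,-1.8,-1,0,0],[1.2,-1.8,-1,0,0]]';python3 -c "
from h import *
go(.5984,.2672,.0684,36)"
```

```text
clock: 15.5
tcp_pos: [0.5984, 0.2671, 0.0807]
orientation: [0.0, -0.053, 0.999, 0.0]
wrist_force: [0.5, 0.1, -2.6]
finger_gap: 0.0205
grip_force: 60.1
shift [ 0.   0.1 12.3] heading 96.0 turn 0.0 q6 0.192 tcp [0.5984 0.2671 0.0807] clk 15.5 F [ 0.5  0.1 -2.6] T [-0.05  0.05  0.02] grip 60.1 gap 0.0205 tilt [ 0.  0. -1.]
```

```bash
python3 -m handwheel '[[0,0,1.5,0,0],[0,0,2.5,0,0],[0,0,3.5,0,0],[0,0,4.5,0,0]]';python3 -c "
from h import *
go(.5984,.2672,.0684,36)"
```

```text
clock: 15.9
tcp_pos: [0.5987, 0.2669, 0.0774]
orientation: [0.001, -0.052, 0.999, -0.0]
wrist_force: [-1.7, -2.8, 10.4]
finger_gap: 0.0206
grip_force: 61.5
shift [0.3 0.3 9. ] heading 96.0 turn 0.0 q6 0.192 tcp [0.5987 0.2669 0.0774] clk 15.9 F [-1.7 -2.8 10.4] T [-0.62  0.81 -0.04] grip 61.5 gap 0.0206 tilt [ 0.001 -0.    -1.   ]
```

Contact comes 1.7 mm below the nut top, with a side force towards (−x,−y). I comply with it and wiggle the yaw.

```bash
python3 -m handwheel '[[0.4,-0.4,0,0,0],[0.4,-0.4,0.5,0.06,0],[0.4,-0.4,0.5,0.1,0],[0.4,-0.4,0.5,0.0,0],[0.4,-0.4,0.5,-0.1,0],[0.4,-0.4,0.5,0,0]]';python3 -c "
from h import *
go(.5984,.2672,.0684,36)"
```

```text
clock: 16.5
tcp_pos: [0.5986, 0.2666, 0.0774]
orientation: [0.001, -0.053, 0.999, 0.0]
wrist_force: [-2.2, -1.2, 5.6]
finger_gap: 0.0211
grip_force: 61.0
shift [0.1 0.6 9. ] heading 96.1 turn 0.001 q6 0.191 tcp [0.5986 0.2666 0.0774] clk 16.5 F [-2.2 -1.2  5.6] T [-0.36  0.53 -0.02] grip 61.0 gap 0.0211 tilt [ 0.002  0.    -1.   ]
```

```bash
python3 -m handwheel '[[0.6,-0.1,0,0,0],[0.6,-0.1,0.7,0,0],[0.6,-0.1,0.7,0.08,0],[0.6,-0.1,0.7,-0.08,0]]';python3 -c "
from h import *
go(.5984,.2672,.0684,36)";python3 -m handwheel '[[0.5,0,0.5,0.08,0],[0.5,0,0.5,0.0,0],[0.5,0,0.5,0.08,0]]';python3 -c "
from h import *
go(.5984,.2672,.0684,36)"
```

```text
clock: 16.9
tcp_pos: [0.5985, 0.2667, 0.0773]
orientation: [0.002, -0.087, 0.996, 0.0]
wrist_force: [-1.5, -2.0, 12.3]
finger_gap: 0.0207
grip_force: 61.8
shift [0.  0.5 8.9] heading 100.0 turn 0.07 q6 0.122 tcp [0.5985 0.2667 0.0773] clk 16.9 F [-1.5 -2.  12.3] T [-0.39  0.69 -0.1 ] grip 61.8 gap 0.0207 tilt [ 0.003  0.001 -1.   ]
clock: 17.2
tcp_pos: [0.5984, 0.2666, 0.0772]
orientation: [0.002, -0.048, 0.999, 0.0]
wrist_force: [-2.4, -2.1, 8.9]
finger_gap: 0.021
grip_force: 61.4
shift [-0.   0.6  8.8] heading 95.5 turn -0.009 q6 0.202 tcp [0.5984 0.2666 0.0772] clk 17.2 F [-2.4 -2.1  8.9] T [-0.39  0.47  0.06] grip 61.4 gap 0.021 tilt [ 0.004  0.001 -1.   ]
```

```bash
python3 -m handwheel '[[0,0,1,0,0],[0,0,2,0.05,0],[0.5,0,2.5,0.12,0],[0,0.5,2.5,0,0],[-0.5,0,2.5,-0.1,0],[0,-0.5,2.5,0,0],[0,0,2.5,0.12,0],[0,0,2.5,0.12,0]]';python3 -c "
from h import *
go(.5984,.2672,.0684,36)"
```

```text
clock: 18.0
tcp_pos: [0.5985, 0.2667, 0.0766]
orientation: [0.003, 0.014, 1.0, 0.001]
wrist_force: [-5.2, -3.5, 19.8]
finger_gap: 0.0209
grip_force: 62.8
shift [0.2 0.5 8.2] heading 88.5 turn -0.132 q6 0.324 tcp [0.5985 0.2667 0.0766] clk 18.0 F [-5.2 -3.5 19.8] T [-0.74  1.28  0.08] grip 62.8 gap 0.0209 tilt [ 0.006  0.001 -1.   ]
```

```bash
python3 -m handwheel '[[0,0,-3,-0.13,0],[1,-0.9,-3,-0.13,0],[1,-0.9,-3,-0.13,0],[1,-0.9,0,-0.13,0],[1,-0.9,1.5,-0.13,0],[1,-0.9,1.5,-0.03,0],[1,-0.9,1.5,-0.18,0],[1,-0.9,1.5,-0.13,0]]';python3 -c "
from h import *
go(.5984,.2672,.0684,36)"
```

```text
clock: 18.8
tcp_pos: [0.5987, 0.2669, 0.0764]
orientation: [0.004, -0.053, 0.999, 0.001]
wrist_force: [-4.7, -1.1, 25.9]
finger_gap: 0.0209
grip_force: 63.7
shift [0.3 0.3 8. ] heading 96.1 turn 0.002 q6 0.19 tcp [0.5987 0.2669 0.0764] clk 18.8 F [-4.7 -1.1 25.9] T [-0.33  1.24  0.34] grip 63.7 gap 0.0209 tilt [ 0.008  0.003 -1.   ]
```

It centres itself on the nut but will not sink at any yaw, even under about 28 N: too small (18.8). I put it back.

```bash
python3 -m handwheel '[[0,0,-35,0,0],[0,0,-70,0,0],[13,-44,-70,0,0],[26,-88,-70,0,0],[39,-132,-70,0,0],[53,-178,-70,0,0],[67,-224,-70,0,0],[80,-268,-70,0,0]]';python3 -m handwheel '[[13,-44,0,0,0],[26,-88,0,0,0],[40,-134,0,0,0],[53,-178,0,0,0],[55,-188,10,0,0],[55,-188,10,0,0],[55,-188,10,0,0]]';python3 -c "
from h import *
go(.5104,-.2022,.0522)"
```

```text
clock: 19.6
tcp_pos: [0.5437, -0.011, 0.14]
orientation: [-0.0, -0.052, 0.999, 0.0]
wrist_force: [1.4, -0.7, -2.6]
finger_gap: 0.0209
grip_force: 60.2
clock: 20.3
tcp_pos: [0.509, -0.2011, 0.1297]
orientation: [-0.001, -0.052, 0.999, 0.001]
wrist_force: [-0.4, 0.2, -1.7]
finger_gap: 0.0208
grip_force: 60.2
shift [-1.4 -1.4 77.5] heading 96.0 turn 0.0 q6 -0.628 tcp [ 0.509  -0.2011  0.1297] clk 20.3 F [-0.4  0.2 -1.7] T [-0.04  0.02  0.08] grip 60.2 gap 0.0208 tilt [-0.001  0.002 -1.   ]
```

```bash
python3 -m handwheel '[[-1,-1,40,0,0],[-1,-1,70,0,0],[-1,-1,77,0,0],[-1,-1,79,0,0],[-1,-1,79,0,0]]';python3 -c "
from h import *
go(.5104,-.2022,.0522)"; python3 -m handwheel '[[0,0,0,0,0.5],[0,0,0,0,0.5],[0,0,0,0,0.5],[0,0,-25,0,0.5],[0,0,-70,0,0.5],[0,0,-80,-0.08,0.5],[0,0,-80,-0.16,0.5],[0,0,-80,-0.24,0.5]]';python3 -c "
from h import *
go(.5295,-.287,.09,50)"
```

```text
clock: 20.8
tcp_pos: [0.511, -0.2012, 0.0522]
orientation: [-0.0, -0.054, 0.999, 0.0]
wrist_force: [-0.3, -0.5, -1.8]
finger_gap: 0.0208
grip_force: 60.3
shift [ 0.8 -1.  -0. ] heading 96.2 turn 0.0 q6 -0.629 tcp [ 0.511  -0.2012  0.0522] clk 20.8 F [-0.3 -0.5 -1.8] T [-0.01 -0.03 -0.03] grip 60.3 gap 0.0208 tilt [-0.     0.001 -1.   ]
clock: 21.6
tcp_pos: [0.5113, -0.2034, 0.1326]
orientation: [0.001, -0.173, 0.985, -0.001]
wrist_force: [0.0, -0.6, 0.5]
finger_gap: 0.0426
grip_force: 0.0
shift [ 11.5 -84.7  42.8] heading 110.0 turn -0.001 q6 -0.873 tcp [ 0.5113 -0.2034  0.1326] clk 21.6 F [ 0.  -0.6  0.5] T [-0.01  0.04  0.02] grip 0.0 gap 0.0426 tilt [ 0.002 -0.001 -1.   ]
```

```bash
python3 -m handwheel '[[6,-42,10,0,0.5],[11.5,-84,30,0,0.5],[11.5,-84.5,40,0,0.5],[11.5,-84.5,40,0,0.5],[11.5,-84.5,40,0,0.5],[11.5,-84.5,40,0,0.5]]'; python3 - <<'E'
from h import *
from workcell import imaging
go(.5295,-.287,.051,50)
d=imaging.read_camera("top"); P=cloud(d); Z=P[...,2]
m=((Z>.06)&(Z<.085)&(P[...,0]>.48)&(P[...,0]<.58)&(P[...,1]<-.08)).astype(np.uint8)
n,l,st,c=cv2.connectedComponentsWithStats(m)
for i in range(1,n): print(st[i,4],P[l==i].mean(0).round(4))
E
```

```text
clock: 22.2
tcp_pos: [0.5286, -0.2855, 0.0923]
orientation: [0.0, -0.172, 0.985, -0.0]
wrist_force: [0.7, 0.7, 0.1]
finger_gap: 0.0423
grip_force: 0.0
shift [-0.3 -1.7 41.3] heading 109.8 turn -0.003 q6 -0.975 tcp [ 0.5286 -0.2855  0.0923] clk 22.2 F [0.7 0.7 0.1] T [ 0.01 -0.02 -0.03] grip 0.0 gap 0.0423 tilt [ 0.001 -0.    -1.   ]
11 [ 0.5379 -0.281   0.0711]
83 [ 0.5269 -0.1307  0.0734]
89 [ 0.5103 -0.1999  0.0731]
```

Both returned sockets stand upright. Now I grip the third.

```bash
python3 -m handwheel '[[0,-0.8,25,0,0.5],[0,-0.8,41,0,0.5],[0,-0.8,41,0,0.5],[0,-0.8,41,0,0],[0,-0.8,41,0,0],[0,-0.8,41,0,0],[0,-0.8,41,0,0],[0,-0.8,41,0,0]]' 60; python3 -c "
from h import *
go(.5966,.2673,.15,36)"; python3 -m handwheel '[[0,0,-45,0,0],[0,0,-85,0,0],[-18,40,-85,0.06,0],[-36,82,-85,0.12,0],[-54,124,-85,0.18,0],[-72,166,-85,0.24,0],[-90,208,-85,0.24,0],[-108,250,-85,0.24,0]]';python3 -c "
from h import *
go(.5971,.2667,.12,36)"
```

```text
clock: 23.05
tcp_pos: [0.5296, -0.2875, 0.0519]
orientation: [0.001, -0.172, 0.985, -0.001]
wrist_force: [-0.2, 1.9, 6.3]
finger_gap: 0.0206
grip_force: 59.7
shift [-251.   499.2  -98.5] heading 109.8 turn 0.241 q6 -0.976 tcp [ 0.5296 -0.2875  0.0519] clk 23.05 F [-0.2  1.9  6.3] T [0.36 0.08 0.03] grip 59.7 gap 0.0206 tilt [ 0.002 -0.001 -1.   ]
clock: 23.85
tcp_pos: [0.5454, -0.0137, 0.1354]
orientation: [-0.0, -0.052, 0.999, -0.0]
wrist_force: [0.7, -1.5, -0.9]
finger_gap: 0.0207
grip_force: 59.6
shift [-80.7 273.5  15.3] heading 96.0 turn -0.0 q6 -0.277 tcp [ 0.5454 -0.0137  0.1354] clk 23.85 F [ 0.7 -1.5 -0.9] T [-0.02 -0.02 -0.04] grip 59.6 gap 0.0207 tilt [-0. -0. -1.]
```

```bash
python3 -m handwheel '[[-14,46,0,0,0],[-28,92,0,0,0],[-42,138,0,0,0],[-56,184,0,0,0],[-70,230,5,0,0],[-80,268,15,0,0],[-80.7,273,25,0,0],[-80.7,273.5,35,0,0]]';python3 -m handwheel '[[0,0,10,0,0],[0,0,10,0,0],[0,0,10,0,0],[0,0,10,0,0]]';cat > ad.py <<'E'
from h import *
from workcell import imaging, sensors
# centre of gripped adapter's top (corner rows on the image's fx symmetry line) vs TCP and stud
s=sensors.get_state(); d=imaging.read_camera("wrist"); zt=s["tcp_pos"][2]-.0439+.068
def prof(d):
    g=cv2.GaussianBlur(cv2.cvtColor(d["color"],6),(1,3),0).astype(float); return g[260:345,272:281].mean(1)
go(.5971,.2667,.0794,36)
np.savez("w6.npz",**d); c=cv2.resize(d["color"][180:400,180:380],None,fx=2.7,fy=2.7,interpolation=2); cv2.imwrite("pics/w6.png",c); print(zt)
for n in ("w4.npz","w5.npz","w6.npz"):
    p=prof(dict(np.load(n))); e=np.diff(p); k=np.argsort(-abs(e))[:6]; print(n,[(int(i)+260,round(e[i])) for i in sorted(k)])
E
python3 ad.py
```

```text
clock: 24.65
tcp_pos: [0.5967, 0.2663, 0.0992]
orientation: [-0.0, -0.054, 0.999, -0.0]
wrist_force: [-0.0, 0.1, -1.4]
finger_gap: 0.0206
grip_force: 59.7
clock: 25.05
tcp_pos: [0.5979, 0.2641, 0.0912]
orientation: [0.001, -0.052, 0.999, 0.0]
wrist_force: [0.9, 0.2, -1.5]
finger_gap: 0.0212
grip_force: 59.7
shift [ 0.6  2.4 11.9] heading 96.0 turn -0.001 q6 0.19 tcp [0.5979 0.2643 0.0913] clk 25.1 F [ 0.5 -0.5 -1.5] T [-0.02  0.04  0.  ] grip 59.7 gap 0.0208 tilt [ 0.001  0.    -1.   ]
0.11528172956991828
w4.npz [(281, 9), (282, 10), (320, 11), (321, 10), (332, 8), (333, 8)]
w5.npz [(275, 8), (276, 9), (317, 8), (318, 12), (319, 9), (327, 8)]
w6.npz [(277, 8), (278, 10), (279, 7), (316, 11), (317, 9), (329, 7)]
```

View pics/w6.png

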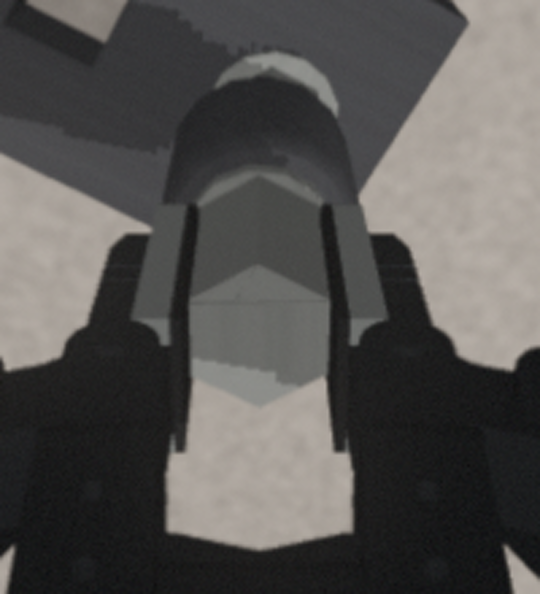

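The adapter is centred at about (259,335). A nut corner shows just behind the body at (272,70), roughly in line with the socket's own corner, so the yaw is right.

```bash
python3 - <<'E'
from h import *
d=dict(np.load("w6.npz")); c=onplane(d,np.array([[259.5,335]])/2.7+180,.1153)[0,:2]
h=np.radians(96); X=np.array([-np.sin(h),np.cos(h)]); Y=np.array([np.cos(h),np.sin(h)])
r=c-[.5979,.2643]; print(c,"off tcp",r@X*1000,r@Y*1000); e=np.array([.5970,.2667])-c; print("need",e@X*1000,e@Y*1000)
t=np.array([.5970,.2667])-r; print("tcp target",t)
E
```

```text
[0.59733899 0.26346705] off tcp 0.6449982968427892 -0.7697417803235331
need -0.0007969028537013566 3.2506699461482915
tcp target [0.59756101 0.26753295]
```

```bash
python3 -m handwheel '[[0,3.2,3,0,0],[0,3.2,8,0,0],[0,3.2,10,0,0],[0,3.2,10,0,0],[0,3.2,10,0,0],[0,3.2,10,0,0]]';python3 -c "
from h import *
go(.5976,.2675,.0684,36)"
```

```text
clock: 25.7
tcp_pos: [0.597, 0.2684, 0.0805]
orientation: [0.0, -0.053, 0.999, 0.0]
wrist_force: [0.3, -0.2, -2.3]
finger_gap: 0.0209
grip_force: 59.8
shift [-0.5 -0.9 12.1] heading 96.0 turn 0.001 q6 0.195 tcp [0.597  0.2684 0.0805] clk 25.7 F [ 0.3 -0.2 -2.3] T [-0.02  0.02 -0.02] grip 59.8 gap 0.0209 tilt [ 0.  0. -1.]
```

```bash
python3 -m handwheel '[[-0.5,-0.9,0,0,0],[-0.5,-0.9,0,0,0],[-0.5,-0.9,1.5,0,0],[-0.5,-0.9,2.5,0,0],[-0.5,-0.9,3.5,0,0],[-0.5,-0.9,4.5,0,0],[-0.5,-0.9,4.5,0,0]]';python3 -c "
from h import *
go(.5976,.2675,.0684,36)"
```

```text
clock: 26.4
tcp_pos: [0.5974, 0.2674, 0.0757]
orientation: [-0.0, -0.053, 0.999, -0.0]
wrist_force: [-0.0, 1.0, -2.1]
finger_gap: 0.0209
grip_force: 59.8
shift [-0.2  0.1  7.3] heading 96.0 turn 0.001 q6 0.193 tcp [0.5974 0.2674 0.0757] clk 26.4 F [-0.   1.  -2.1] T [ 0.03  0.01 -0.03] grip 59.8 gap 0.0209 tilt [-0. -0. -1.]
```

It slides on freely. I press it home.

```bash
python3 -m handwheel '[[0,0,2,0,0],[0,0,4,0,0],[0,0,6,0,0],[0,0,7.3,0,0],[0,0,8.2,0,0],[0,0,8.2,0,0]]';python3 -c "
from h import *
go(.5976,.2675,.0684,36)"; python3 -m handwheel '[[0,0,0.3,0.12,0],[0,0,0.3,0.24,0],[0,0,0.3,0.36,0]]' 100;python3 -c "
from h import *
go(.5976,.2675,.0684,36)"
```

```text
clock: 27.0
tcp_pos: [0.5974, 0.2674, 0.0684]
orientation: [0.0, -0.053, 0.999, 0.0]
wrist_force: [-2.2, -1.5, 3.5]
finger_gap: 0.0212
grip_force: 60.5
shift [-0.2  0.1 -0. ] heading 96.0 turn 0.0 q6 0.193 tcp [0.5974 0.2674 0.0684] clk 27.0 F [-2.2 -1.5  3.5] T [-0.32  0.63 -0.06] grip 60.5 gap 0.0212 tilt [ 0.  0. -1.]
clock: 27.3
tcp_pos: [0.5972, 0.2676, 0.0685]
orientation: [0.0, 0.129, 0.992, 0.0]
wrist_force: [-4.5, -1.3, 7.7]
finger_gap: 0.0203
grip_force: 97.9
shift [-0.4  0.   0.1] heading 75.2 turn -0.363 q6 0.557 tcp [0.5972 0.2676 0.0685] clk 27.3 F [-4.5 -1.3  7.7] T [-0.33  0.92  0.32] grip 97.9 gap 0.0203 tilt [ 0.  0. -1.]
```

Torque of 0.32 N m: the nut is turning. I continue to about 1.2 rad in total, which allows for the slack.

```bash
python3 -m handwheel '[[0,0,0.3,0.12,0],[0,0,0.3,0.24,0],[0,0,0.3,0.36,0],[0,0,0.3,0.48,0],[0,0,0.3,0.6,0],[0,0,0.3,0.72,0],[0,0,0.3,0.82,0],[0,0,0.3,0.82,0]]';python3 -c "
from h import *
go(.5974,.2675,.0684,36)"
```

```text
clock: 28.1
tcp_pos: [0.5977, 0.2682, 0.0685]
orientation: [0.0, 0.512, 0.859, 0.001]
wrist_force: [-2.9, 0.8, 5.9]
finger_gap: 0.0199
grip_force: 97.9
shift [-0.5 -0.6  0.1] heading 28.4 turn -0.133 q6 1.375 tcp [0.5977 0.2682 0.0685] clk 28.1 F [-2.9  0.8  5.9] T [0.08 0.8  0.11] grip 97.9 gap 0.0199 tilt [ 0.001  0.002 -1.   ]
```

```bash
python3 -m handwheel '[[0,0,0.2,0,0],[0,0,0.2,0,0]]'; python3 -c "
from workcell import workorder
print(workorder.hand_in())"
```

```text
clock: 28.3
tcp_pos: [0.5977, 0.2683, 0.0685]
orientation: [0.0, 0.512, 0.859, 0.001]
wrist_force: [-3.6, -0.1, 6.8]
finger_gap: 0.0195
grip_force: 98.1
the job is handed in; nothing more can be done
None
```

The third socket fits and is gripped fully home on the work nut, which I turned clockwise about 60° (socket turned 68°, less slack, not measured directly); the loose and too-small sockets stand upright back in the tray, and the job is handed in at 28.3 s, with no verdict returned.

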